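# Shift the fan heater's gated lever to full heat

### The arm

A 6-joint arm with a two-finger parallel gripper is mounted at the origin on the work surface. World frame = base frame: x ahead of the robot, y to its left, z up, the work surface at z = 0. Lengths are in m, angles in rad, forces in N, time in s.
With the tool pointing down it reaches from about 0.35 to 0.775 m from the base axis. Payload 5.5 kg.
Tool frame: the origin (TCP) lies where the fingers leave the gripper's body, on its centre line; the fingertips stand 73 mm ahead of it and the grasp point (between the pads) lies 54 mm ahead of it; z points along the fingers, y is the direction in which the jaws open and shut (so a half turn about z gives the same grasp; the last joint's range is limited). The gripper opens to 85 mm and grips with 20 to 120 N. Pads are 22 mm wide; open, the fingers measure 114 mm over their backs; the gripper's body (76 mm by 85 mm) begins 54 mm behind the grasp point. The pads swing forward as they close: fully open they stand 13 mm farther back than shut.
Start: joints at [1.102, 0.313, 0.046, 1.304, 0, 1.431], TCP at [0.186, 0.544, 0.304] pointing down, gripper open.
Joint ranges: [-2.76, 2.76], [-0.86, 1.69], [-1.03, 1.26], [-2.2, 2.34], [-1.47, 1.5], [-3.14, 3.14]. Speed limits (rad/s): [2.57, 2.57, 3.14, 3.14, 3.14, 3.14].

### API

Orientations are given as a unit quaternion [x, y, z, w].
In Python, from station import r, viewer gives the robot as it stands. The module is installed in compiled form; this text tells all that it offers. Calls block until the motion is done:
- r.reach(position, orientation): joint-space move of the TCP to a pose.
- r.move_l(position, orientation=None, vel=0.15, max_force=None): straight line of the TCP; orientation=None keeps the orientation; vel is the mean speed in m/s. With max_force (N) it stops when the force on the tool has changed by that much, and returns True; else False.
- r.move_joints(angles): joint-space move.
- r.ungrasp() and r.clamp(): open the fingers fully, or close them until they stop; the grip force is fixed at half the most.
- r.hold(seconds).
- r.inverse_kinematics(position, orientation): joint angles nearest the present ones, or None.
- r.observe(): the state.
- viewer.grab_frame(name): name is "scene" or "top" or "wrist"; returns (picture, depth): 400x640x3 uint8, red, green, blue; 400x640 float32, m along the optical axis (not along the pixel's ray), 0 where there is no reading.
- viewer.camera_model(name): a dict with "fovy" (degrees; the focal length in pixels is half the picture's height over the tangent of half this angle, whatever the lens; pixels are square), "cx", "cy" (the principal point, pixels), "R" (3x3) and "t" (3): a world point X has camera coordinates R X + t; the wrist camera has in their place "mount" (4x4, takes a point from camera to tool coordinates, whose origin is the TCP and whose axes are the flange's). Camera axes: x right, y down, z forward; pixel columns grow to the right and rows downward; lengths in m; the calibration is good to about 2 mm. A picture is of the moment at which its call begins: read the wrist's pose just before it. camera_model takes no time and is no camera call.
A pose or a line that the arm cannot do raises r.IKError and nothing moves.
- r.finish_job(): hands the job in, once; it reports no verdict.
The state is a dict: "time": time; "q": joint angles; "joint_velocities": joint speeds; "joint_torque": joint torques, N m; "tcp_pos": TCP position; "tool_rot": TCP orientation; "wrist_force": force on the tool from outside, world axes, zero at the start; "wrist_torque": the same for the moment, N m; "finger_gap": opening from 0.0 (shut) to 1.0 (fully open).
Only numpy, scipy, OpenCV 4.12 (cv2) and the standard library are available. Lean on these libraries where they do the work, as an engineer would, in place of code of your own. Each camera call takes 0.05 s, during which the arm holds its last target. There are 200 camera calls.

### The job

The fan heater's upright lever has been left somewhere along the cool-air rail of its H-shaped gate (the rail with round pips beside it). With the gripper's fingers closed, push the lever's knob through the gate, back to the middle channel, across to the heat rail and then fully home in the full-heat slot, the one beside the two raised bars at the end nearest the outlet grille. Push gently with the outside of the fingers, never grip the lever, and leave the remotes, the vase and everything else where they stand.

Things in the scene. Friction and masses are not known exactly. Their poses are not given: they have to be found in the camera images.
- heater: Ivory fan heater, 220 (x) x 250 (y) x 118 mm high, does not shift. Origin: centre of its underside; z up, x towards the louvred outlet grille. On its flat top an aluminium gate plate 96 (x) x 92 (y) mm, 127 mm above the sideboard, and, 108 mm to +y of the gate's centre, a thermostat dial (48 mm across, 16 mm high), not used.
- gate_centre (a point): Centre of the H-shaped opening at the plate's top face (heater x -20, y -30 mm); axes as the heater's. Cool-air rail along x at y = +18 mm (round pips beside it), heat rail at y = -18 mm (raised bars beside it), joined at x = 0 by the middle channel (off). Rails 12 mm wide, x = -29 to +29 mm; channel 15 mm wide; the inner corners are rounded to 6 mm.
- full_heat_slot (a point): Where the lever's stem stands in the full-heat slot, at the plate's top face: x = +23.5, y = -18 mm from the gate's centre (heat rail, grille end, beside two raised bars; the low-heat slot at the other end has one). The knob is then about 35 mm in x and -27 mm in y from the gate's centre.
- knob (a point): Centre of the lever's black ball knob, 26 mm across, on an 8 mm steel stem. The stem pivots 94 mm under the plate's top face, below the gate's centre; knob to pivot 135 mm (41 mm above the plate when upright). The knob moves about 1.5 times as far as the stem in the gate. No spring: friction holds the lever where it is left; it takes about 2 N at the knob.
- gate_along (a joint): Tilt of the lever along the rails, rad: 0 = upright, in line with the middle channel; + towards the grille (+x of the heater), stops at -0.26 and +0.26. The lever can cross in the middle channel only within about 0.04 of 0. Starts anywhere from -0.24 to +0.24.
- gate_across (a joint): Tilt of the lever across the rails, rad: -0.20 = middle of the cool-air rail (+y side of the heater), +0.20 = middle of the heat rail (-y side), stops at -0.22 and +0.22. Starts in the cool-air rail.
- tray: Brown woven-look polypropylene tray, 340 (x) x 240 (y) x 36 mm, fixed, on the robot's left of the heater; origin under its centre. A steel spring clip sits inside its +y edge.
- beige_remote: Beige heater remote 150 x 40 x 18 mm held in the tray's clip, origin under its centre; loose, leave alone.
- navy_remote: Navy remote 145 x 42 x 18 mm lying loose in the tray, origin under its centre; leave alone.
- thimble_vase: White ceramic thimble vase 55 mm high, 40 mm across, standing loose in the tray, origin under its centre; leave alone.
- coaster: Brushed aluminium coaster 92 mm across, 5 mm thick, loose in the tray, origin under its centre; leave alone.
- succulent: Succulent in a terracotta pot, 80 mm across, about 100 mm high, standing loose close beside the heater's -y side; origin under its centre; leave alone.
- mug: White ceramic mug, 80 mm across, 85 mm high, standing loose close beside the heater's -y side; origin under its centre; leave alone.

How it is judged:
At the end, for the whole second after the job is handed in: The lever rests still in the full-heat slot: tilted more than 0.215 rad along the gate towards the grille (within about 6 mm at the knob of the slot's end) and more than 0.16 rad across to the heat side (value of joint gate_along above 0.215 rad and value of joint gate_across above 0.16 rad and velocity of joint gate_along between -0.05 and 0.05 rad/s and velocity of joint gate_across between -0.05 and 0.05 rad/s); the robot touches nothing.
It fails at once if the fingers press or squeeze the lever with more than 30 N (contact force between the fingers and gate_along above 30 N).
It fails at once if the lever is gripped: the knob's centre comes within 15 mm of the grasp point between the fingers (distance between the grasp point and knob below 0.015 m).
It fails at once if a remote, the vase or the coaster is moved by more than 15 mm (distance of any of beige_remote, navy_remote, thimble_vase, coaster from where it was at the start of the episode above 0.015 m).
It fails at once if the vase is tipped (angle between thimble_vase's own z axis and vertical above 0.4 rad).
It fails at once if the succulent or the mug is moved by more than 15 mm (distance of any of succulent, mug from where it was at the start of the episode above 0.015 m).
It also fails if it takes over 58 s, if anything falls off the work surface, if the arm or the gripper's body presses on something with over 40 N, if the wrist force passes 120 N, or if a joint passes its speed limit or range.

## Working session

There is one attempt and no reset: what is moved stays moved. The work goes in short steps, each a Python script; the robot and the scene stay as the last script left them, time stands still between calls to the robot, and variables do not carry over. Pictures are saved under pics/ and viewed, about 8 in all and at most 12, crops included, and the job is handed in when it is done.

```bash
mkdir -p pics; python3 - <<'E'
from station import r, viewer
import cv2, numpy as np
for n in ("scene","top"):
    p,d=viewer.grab_frame(n); cv2.imwrite(f"pics/{n}0.png",p[:,:,::-1]); np.save(f"pics/{n}0.npy",d); print(n,viewer.camera_model(n))
o=r.observe(); print(o["time"],o["tcp_pos"],o["tool_rot"])
E
```

```text
scene {'fovy': 54.73083063844328, 'cx': 319.8935805546302, 'cy': 198.7653137586579, 'R': array([[ 0.53143096,  0.84702076, -0.01170275],
       [ 0.48686118, -0.31670961, -0.81404006],
       [-0.69321521,  0.42690848, -0.58069082]]), 't': array([-0.3981645 , -0.15475534,  1.35769758])}
top {'fovy': 43.26894215425279, 'cx': 321.695615053358, 'cy': 192.94755495875978, 'R': array([[ 2.27195094e-03, -9.99960947e-01, -8.54070754e-03],
       [-9.84069812e-01, -7.17410655e-04, -1.77781019e-01],
       [ 1.77767949e-01,  8.80856222e-03, -9.84033010e-01]]), 't': array([0.10891591, 0.58623551, 1.33113989])}
0.1 [0.18555785 0.54388367 0.30310831] [ 1.63689991e-01  9.86511491e-01 -7.79668885e-04 -2.39530072e-04]
```

View pics/top0.png

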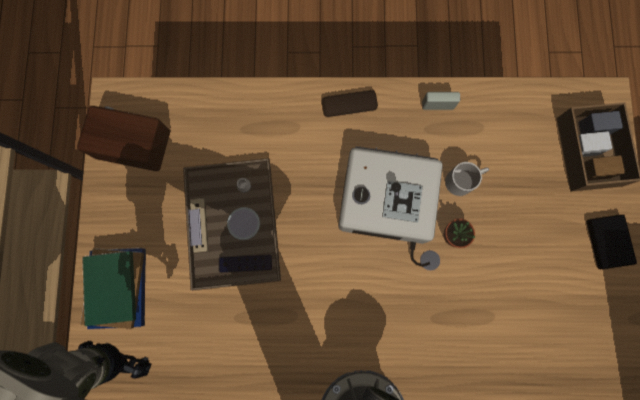

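View pics/scene0.png

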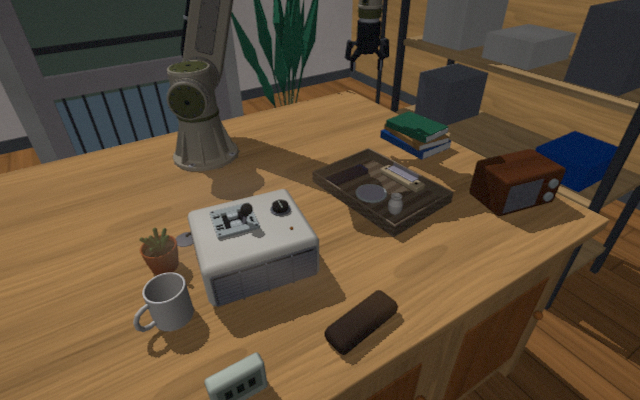

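The top view shows the heater at about (391,195), with its grille edge up (+x world), the dial at (361,194), the gate's H at (402,202) and the knob at about (396,187). The mug (466,178) and the succulent (460,233) stand on its -y side. Next I'll measure from depth.

```bash
cat > h.py <<'E'
import numpy as np, cv2
from station import r, viewer
from scipy.spatial.transform import Rotation as Rot
def cloud(d,cm,R=None,t=None):
    "world points per pixel; R,t camera->world"
    f=d.shape[0]/2/np.tan(np.radians(cm["fovy"])/2)
    v,u=np.mgrid[:d.shape[0],:d.shape[1]]
    P=np.stack([(u-cm["cx"])/f*d,(v-cm["cy"])/f*d,d],-1)
    if R is None: R=cm["R"].T; t=-cm["R"].T@cm["t"]
    P=P@R.T+t; P[d<=0]=np.nan
    return P
E
python3 - <<'E'
from h import *
for n in ("top","scene"):
    d=np.load(f"pics/{n}0.npy"); im=cv2.imread(f"pics/{n}0.png"); P=cloud(d,viewer.camera_model(n))
    x,y,z=P[...,0],P[...,1],P[...,2]
    roi=(x>.3)&(x<.75)&(y>-.3)&(y<.1)
    if n=="top":
        m=(roi&(z>.105)&(z<.135)).astype(np.uint8)
        k,l,s,c=cv2.connectedComponentsWithStats(m); i=1+s[1:,4].argmax(); q=(l==i)
        rect=cv2.minAreaRect(P[q][:,:2].astype(np.float32)*1000); print("rect mm",rect,np.median(z[q]))
    kk=roi&(z>.15)&(z<.2)
    print(n,"knob pix",kk.sum(),"mean",P[kk].mean(0) if kk.any() else 0, "min",P[kk].min(0),"max",P[kk].max(0))
    dial=roi&(im.max(2)<60)&(z>.128)&(z<.138); print("dial",dial.sum(),P[dial].mean(0))
    if n=="top": 
        c=cv2.resize(im[140:250,330:450],None,fx=5,fy=5,interpolation=cv2.INTER_CUBIC); cv2.imwrite("pics/c1.png",cv2.convertScaleAbs(c,alpha=1.5))
E
```

```text
rect mm ((578.9674072265625, -72.45091247558594), (249.3682403564453, 223.42489624023438), 81.28734588623047) 0.11794844720197317
top knob pix 83 mean [ 0.58189838 -0.07666069  0.17054145] min [ 0.57065199 -0.08832894  0.16023792] max [ 0.59343207 -0.06554231  0.17886209]
dial 131 [0.56860708 0.00794817 0.13297784]
scene knob pix 119 mean [ 0.58872199 -0.0824171   0.16840401] min [ 0.57661847 -0.09309137  0.15018051] max [ 0.59654967 -0.06827463  0.17773842]
dial 143 [ 0.57318996 -0.01602375  0.13301855]
```

View pics/c1.png

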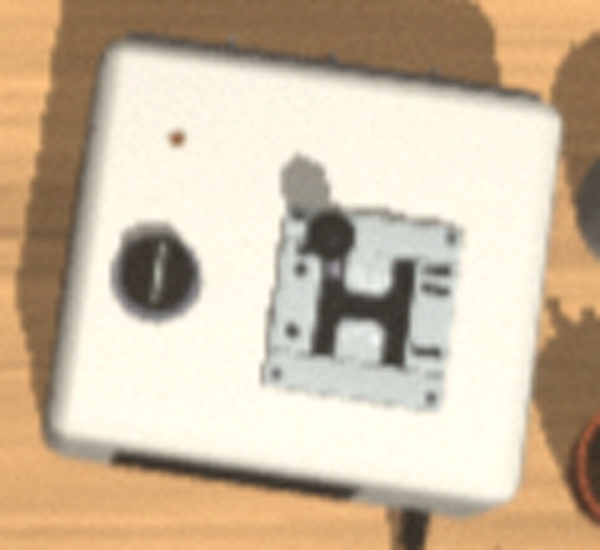

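Heater yaw is about -8.7° and the gate centre is about (0.555,-0.099). The knob is about +24 mm along x and +26 mm in y from it, so the lever leans about +0.18 rad towards the grille in the cool rail. I'll close the fingers, move above the start point and check with the wrist camera.

```bash
cat >> h.py <<'E'
yaw=np.radians(81.29-90); G=np.array([.579,-.0725])
Rz=np.array([[np.cos(yaw),-np.sin(yaw)],[np.sin(yaw),np.cos(yaw)]])
gate=G+Rz@[-.020,-.030]
a=(np.pi+yaw)/2; Q=[np.cos(a),np.sin(a),0,0]
def W(x,y,ztip):
    "gate-frame mm + fingertip height -> TCP world"
    return [*(gate+Rz@np.array([x,y])/1000), ztip+.073]
def togate(P): return (P[...,:2]-gate)@Rz*1000
def wrist(name):
    o=r.observe(); p,d=viewer.grab_frame("wrist"); cm=viewer.camera_model("wrist"); M=cm["mount"]
    T=Rot.from_quat(o["tool_rot"]).as_matrix()
    P=cloud(d,cm,T@M[:3,:3],T@M[:3,3]+np.array(o["tcp_pos"]))
    cv2.imwrite(f"pics/{name}.png",cv2.convertScaleAbs(p[:,:,::-1],alpha=1.4)); return p,P
def knob(p,P):
    "sphere fit to dark points above the plate near the gate"
    g=togate(P); z=P[...,2]
    m=(abs(g[...,0])<60)&(abs(g[...,1])<50)&(z>.152)&(z<.19)&(p.max(2)<90)
    if m.sum()<30: return None
    n,l,s,_=cv2.connectedComponentsWithStats(m.astype(np.uint8)); m=l==1+s[1:,4].argmax()
    A=np.c_[g[m],z[m]*1000]
    from scipy.optimize import least_squares
    c0=A.mean(0)-[0,0,8]
    s=least_squares(lambda c:np.linalg.norm(A-c,axis=1)-13,c0,loss="soft_l1")
    return m.sum(),s.x.round(1),np.abs(s.fun).mean().round(2)
E
python3 - <<'E'
from h import *
r.clamp()
r.reach(W(58,27,.26),Q)
o=r.observe(); print(o["time"],o["tcp_pos"],o["q"],o["finger_gap"],gate)
p,P=wrist("w1"); print(knob(p,P))
t,d=viewer.grab_frame("top"); print("top",knob(t,cloud(d,viewer.camera_model("top"))))
t,d=viewer.grab_frame("scene"); print("scene",knob(t,cloud(d,viewer.camera_model("scene"))))
# plate from wrist
z=P[...,2]; g=togate(P); m=(abs(z-.127)<.003)&(abs(g[...,0])<65)&(abs(g[...,1])<62)
print("plate",m.sum(),cv2.minAreaRect(g[m].astype(np.float32)))
E
```

```text
3.55 [ 0.61614881 -0.08024513  0.33306814] [-2.58681306e-01  4.02306633e-01  2.45249895e-01  1.41372657e+00
  1.72736490e-04 -1.08026843e-01] -0.0024718183711043354 [ 0.55468765 -0.09912536]
(np.int64(729), array([ 25.7,  25.1, 163.4]), np.float64(0.36))
top None
scene (np.int64(108), array([ 24.2,  23.5, 163.5]), np.float64(0.77))
plate 7418 ((-0.9691390991210938, -0.8517341613769531), (96.07603454589844, 91.99400329589844), 0.09539507329463959)
```

View pics/w1.png

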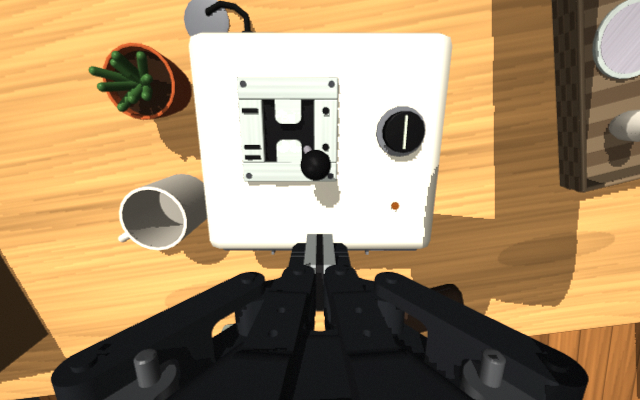

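The wrist view is clear: plate fits as 96.1×92.0 mm at 0.1° yaw, with the knob at (316,164), in the cool rail at the grille end. I'll correct the gate centre by (-1.0,-0.85) mm, then descend on the grille side and push back.

```bash
echo 'gate=gate+Rz@[-.00097,-.00085]' >> h.py; python3 - <<'E'
from h import *
r.move_l(W(60,27,.20),Q,vel=.15)
r.move_l(W(60,27,.149),Q,vel=.1)
print(r.move_l(W(27,27,.149),Q,vel=.03,max_force=12))
o=r.observe(); print(o["time"],togate(np.array(o["tcp_pos"])),o["wrist_force"])
p,P=wrist("w2"); print(knob(p,P))
E
```

```text
False
6.1583 [26.94859774 26.9663776 ] [ 1.39868781 -0.17055974  1.28988495]
(np.int64(3954), array([  7.5,  26.5, 168.5]), np.float64(3.74))
```

View pics/w2.png

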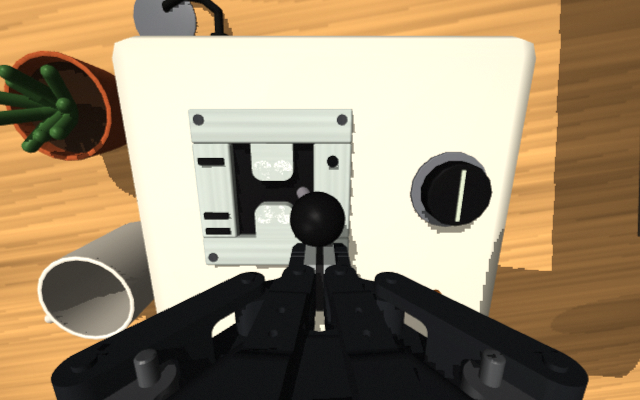

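The knob at (317,219) is up against the fingertips, with the stem near the channel mouth. The gripper pixels spoiled the fit, so I'll mask them out and remeasure.

```bash
sed -i 's/def knob(p,P):/def knob(p,P,box=(-60,60,-50,50)):/; s/m=(abs(g\[...,0\])<60)&(abs(g\[...,1\])<50)&/m=(g[...,0]>box[0])\&(g[...,0]<box[1])\&(g[...,1]>box[2])\&(g[...,1]<box[3])\&/' h.py; python3 - <<'E'
from h import *
p,P=wrist("w2b"); print(knob(p,P,(-60,14,0,50)),knob(p,P,(-60,8,0,50)))
E
```

```text
(np.int64(2387), array([  3.4,  26.4, 165.9]), np.float64(0.33)) (np.int64(2100), array([  3.4,  26.4, 165.9]), np.float64(0.35))
```

```bash
python3 - <<'E'
from h import *
print(r.move_l(W(23.3,27,.149),Q,vel=.02,max_force=12))
r.move_l(W(34,27,.149),Q,vel=.08)
p,P=wrist("w3"); print(knob(p,P,(-60,14,0,50)))
r.move_l(W(34,64,.149),Q,vel=.12)
r.move_l(W(0,64,.149),Q,vel=.12)
print(r.move_l(W(0,8,.149),Q,vel=.04,max_force=10))
o=r.observe(); print(o["time"],togate(np.array(o["tcp_pos"])),o["wrist_force"])
p,P=wrist("w4"); print(knob(p,P,(-40,60,-60,-8)))
E
```

```text
False
(np.int64(2496), array([ -0.5,  26.4, 165.9]), np.float64(0.33))
False
9.3667 [-0.10683665  7.99268706] [0.0498268  1.20758922 1.00774006]
(np.int64(1515), array([ -0.5, -18.3, 167.3]), np.float64(0.4))
```

View pics/w4.png

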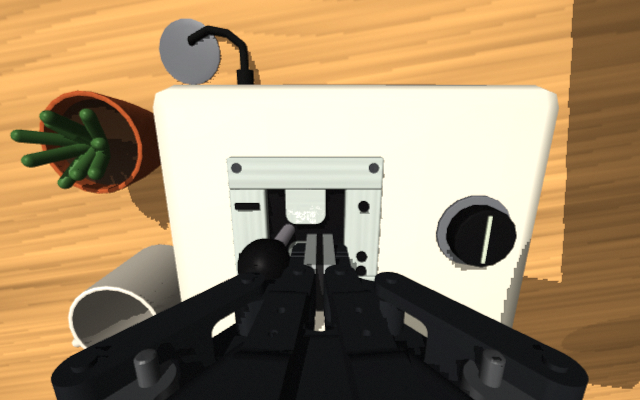

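The lever is crossing cleanly: knob at (262,262), i.e. (-0.5,-18.3) mm, and the finger-to-knob offset is 26.3 mm. I'll finish the crossing, go round to the -x side and push home.

```bash
python3 - <<'E'
from h import *
st=lambda: (lambda o:(o["time"],togate(np.array(o["tcp_pos"])).round(1),o["wrist_force"].round(1) if hasattr(o["wrist_force"],"round") else o["wrist_force"]))(r.observe())
print(r.move_l(W(0,-1,.149),Q,vel=.02,max_force=9),st())
r.move_l(W(0,16,.149),Q,vel=.08)
p,P=wrist("w5"); k=knob(p,P,(-40,60,-60,-8)); print(k)
if k is not None and k[1][1]<-24:
    r.move_l(W(-36,16,.149),Q,vel=.12)
    r.move_l(W(-36,-26,.149),Q,vel=.12)
    print(r.move_l(W(11.5,-26,.149),Q,vel=.03,max_force=9),st())
    r.move_l(W(-15,-26,.149),Q,vel=.08)
    t,d=viewer.grab_frame("scene"); print("scene",knob(t,cloud(d,viewer.camera_model("scene")),(10,60,-60,0)))
    cv2.imwrite("pics/s2.png",cv2.resize(t[180:320,170:350,::-1],None,fx=4,fy=4))
E
```

```text
False (10.0167, array([-0. , -1.3]), array([-0. ,  0.3, -0. ]))
(np.int64(1996), array([ -0.5, -27.4, 165.8]), np.float64(0.42))
False (13.1083, array([ 11.4, -26. ]), array([-0.9,  0.9, -1.7]))
scene (np.int64(116), array([ 33.3, -28.2, 161.9]), np.float64(0.77))
```

View pics/s2.png

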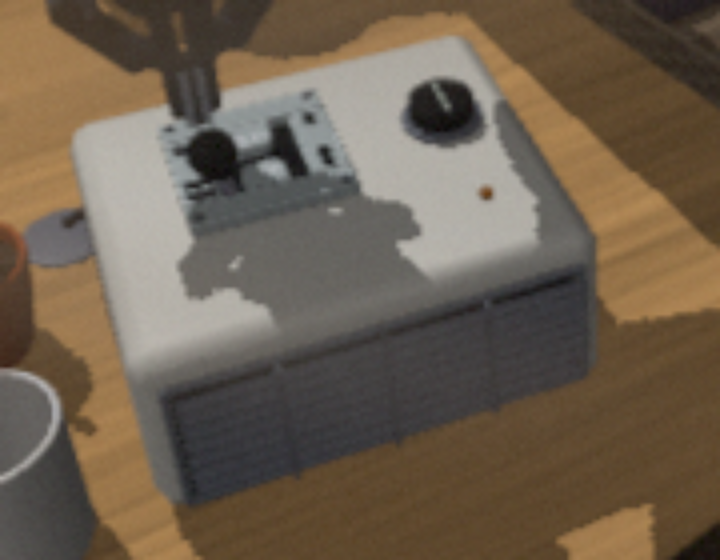

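The knob at (212,153) now leans to the grille end of the heat rail, at x≈33 mm in the scene camera, which read 1.5 mm low earlier. I'll back off and check with the wrist camera.

```bash
python3 - <<'E'
from h import *
r.move_l(W(-30,-26,.149),Q,vel=.1)
r.move_l(W(-30,-26,.26),Q,vel=.15)
r.move_l(W(58,20,.26),Q,vel=.2)
p,P=wrist("w6"); k=knob(p,P,(0,60,-60,0)); print(k, "along",np.arctan2(k[1][0],k[1][2]-33),"across",np.arcsin(-k[1][1]/135), r.observe()["time"])
E
```

```text
(np.int64(708), array([ 34.6, -26.5, 161.4]), np.float64(0.37)) along 0.2632181579186138 across 0.19757929227883622 15.5333
```

View pics/w6.png

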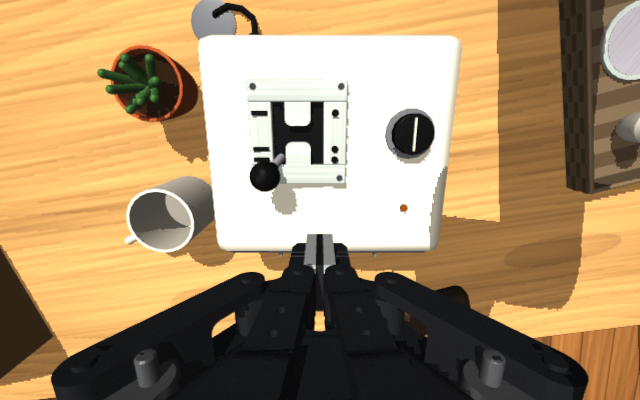

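The knob at (265,176) sits beside the two bars at the grille end, the robot is clear of everything, and the mug and succulent haven't moved. Handing in.

```bash
python3 -c "
from station import r
r.finish_job(); print(r.observe()['time'])"
```

```text
the job is handed in; nothing more can be done
the job is handed in; nothing more can be done
```

The lever is in the full-heat slot, and the job was handed in at about 15.5 s. With the fingers closed, I pushed the knob back from the grille end of the cool-air rail to the middle channel. I then pushed it across to the heat rail and forward to the end of the slot.

- **Lever position:** the last wrist-camera check put the knob at (34.6, -26.5) mm from the gate centre. That is about 0.26 rad along and 0.20 rad across, past the required 0.215 and 0.16.
- **Camera disagreement:** the scene camera read the knob's x slightly lower, at 33.3 mm. It had also read 1.5 mm low earlier, and its reading still meets the requirement.
- **Forces:** no push reached its 9–12 N stop, and the wrist force was 2 N or less wherever I checked it.
- **Surroundings:** the fingers stood clear of everything at hand-in, and the mug and succulent looked unmoved. The arm never went down near the tray; I didn't measure its contents again at the end.

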